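# Unpack the ball dish and turn it to the cup

### The job

Fold both flaps of the cardboard carton outward, well past upright, then take the dish inside by the grip block of its arch and lift it straight up until it is clear of the carton. Above the carton, turn it a quarter turn so that its pouring lip points at the small white cup (on one side of the carton; a clear dish is on the other), keeping the dish level and the loose ball in its middle all the while. Finish still holding the dish up there, level and still, ready for the ball to be poured out later; do not put it down, and leave the other things where they stand.

Things in the scene. Friction and masses are not known exactly. Their poses are not given: they have to be found in the camera images.
- carton: Open-topped brown cardboard shipping carton, fixed to the worktop; outside 178 (its x) x 158 (its y) x 88 mm high, walls and floor 4 mm. Origin at the centre of its underside. Two long flaps are hinged along the tops of its left (+y) and right (-y) walls; the two short flaps are folded down outside the other walls and do not move.
- flap_left (a joint): Flap on the +y wall of the carton, hinged along carton x at y = +77 mm, z = 88 mm in the carton frame; 172 mm long, 65 mm wide, 3 mm thick. 0 = closed (level, over the contents), 1.57 = upright, more = folded outward, stop at 2.6 rad. Starts standing half open, 0.9 to 1.2 rad. A light friction hinge (about 0.04 N m): it stays where it is left, and about 1 to 2 N pushes it over.
- flap_right (a joint): The same flap on the -y wall of the carton (hinge at y = -77 mm, z = 88 mm), same values and friction.
- flap_left_edge (a point): Middle of the free edge of the left flap.
- flap_right_edge (a point): Middle of the free edge of the right flap.
- dish: Round bare-metal dish 101 mm across over its rim and 13 mm high, about 0.12 kg, loose on the carton's floor. Its inside slopes gently down to the middle (7 degrees, 15 degrees in the outer part). Origin at the centre of its underside; z up; +x towards its pouring lip. In the carton the lip points about towards the carton's -x wall (the robot's side). A thin fixed arch runs over it along its y axis and carries a grip block in the middle.
- dish_grip (a point): Centre of the grey grip block on top of the arch, 68 mm above the dish's underside: 12 mm thick along the dish's x, 48 mm long along its y, 16 mm high. Grip it across the 12 mm, from above. With the dish in the carton the block's top is 8 mm below the carton's rim.
- dish_lip (a point): End of the pouring lip, 68 mm from the dish's centre along its +x and 13 mm above its underside.
- dish_middle (a point): Point in the dish where the ball's centre is when it rests in the middle, 14 mm above the dish's underside.
- ball_center (a point): Centre of the loose steel ball, 20 mm in diameter, 30 g, which starts at rest in the middle of the dish under the grip block.
- cup: Small white tapered open cup, 45 mm across, 30 mm high, on the worktop about 210 mm to the left or to the right of the carton's centre. Origin at the centre of its underside.
- sample_dish: Low clear round dish, 48 mm across, 17 mm high, on the side of the carton opposite the cup; a bystander. Origin at the centre of its underside.
- jar: White screw-capped jar, 68 mm across, 137 mm high, behind the carton; a bystander. Origin at the centre of its underside.
- pouch: Crumpled white pouch, 56 x 53 x 25 mm, behind the carton on the left; a bystander. Origin at the centre of its underside.
Things that resemble listed ones, but are neither listed nor needed, are in the scene too. There is more than one size of the carton; the job needs the largest. What is shaped like the cup but pink is not meant.

How it is judged:
By the outcome, as a careful person would: the job done as asked, in the order asked, and still so for the second after the job is handed in, while the arm keeps its last pose, push and grip.
It also fails if it takes over 56 s, if anything falls off the work surface, if the arm or the gripper's body presses on something with over 40 N, if the wrist force passes 120 N, or if a joint passes its speed limit or range.

### The arm

A 6-joint arm with a two-finger parallel gripper is mounted at the origin on a cart in front of the work surface, level with it; the furniture and walls round the work are solid. World frame = base frame: x ahead of the robot, y to its left, z up, the work surface at z = 0. Lengths are in m, angles in rad, forces in N, time in s.
With the tool pointing down it reaches from about 0.3 to 0.875 m from the base axis. Payload 6.4 kg.
Tool frame: the origin (TCP) lies at the very end of the fingers, on their centre line; the grasp point (between the pads) lies 19 mm behind it (ctrl.tcp_to_grasp is the distance from the TCP to the grasp point, in m); z points along the fingers, y is the direction in which the jaws open and shut (so a half turn about z gives the same grasp; the last joint's range is limited). The gripper opens to 85 mm and grips with 20 to 120 N. Pads are 22 mm wide; open, the fingers measure 114 mm over their backs; the gripper's body (76 mm by 85 mm) begins 54 mm behind the grasp point. The pads swing forward as they close: fully open they stand 13 mm farther back than shut.
Start: joints at [-1.473, 0.181, 1.607, -0, 1.354, -0.206], TCP at [0.172, -0.549, 0.208] pointing down, gripper open.
Joint ranges: [-2.99, 2.99], [-0.89, 2.07], [0.3, 2.58], [-1.14, 4.28], [0, 2.63], [-3.12, 3.12]. Speed limits (rad/s): [2.57, 2.57, 3.01, 3.14, 3.14, 3.14].

### API

Orientations are given as a unit quaternion [w, x, y, z].
In Python, from bench import ctrl gives the robot as it stands. The module is installed in compiled form; this text tells all that it offers.
- The arm moves only by the tool drive_tool, never from a script. Its argument "deltas" is a list of rows, each an object with "slide": the shift along the tool's x, y, z as a fraction of full scale, a list of three; "delta_rot": the turn, a rotation vector about the tool's x, y, z as a fraction of full scale, a list of three; "hand": the opening, from 0 (shut) to 1 (fully open). In form: [{"slide": [tx, ty, tz], "delta_rot": [wx, wy, wz], "hand": hand}, ...]. A call has exactly 5 rows; each row shifts and turns the commanded pose from where the row before left it, along the tool's axes as they then stand; what a row does not reach is not made up. Full scale, the value 1, is 50 mm for a shift and 180 degrees for a turn. A row lasts 1/8 s, in which the tool goes at most 62.5 mm and 10.7 degrees, less where a joint would pass 70% of its speed; a pose out of reach is approached as far as the arm can. A call with a number of a shift or a turn outside -1 to 1 is refused whole. A call with a gripper value outside its range is refused whole. The fingers move at their own pace and stop on an object; the grip force is fixed at half the most. Time passes only in rows, so rows that do not move let the fingers close, or fill a call up. It gives the time, the measured TCP pose, the force and the opening at its end, in the units of the state.
- ctrl.get_obs(): the state, without advancing time (a new reading comes with each control period).
- ctrl.camera(name): name is "side" or "top" or "wrist"; returns a dict with "frame" (384x512x3 uint8, red, green, blue), "mtx" (3x3 intrinsics, pixels), "dist" ([k1, k2, p1, p2, k3] as OpenCV has them; the pictures are not rectified), "R" (3x3) and "t" (3): a world point X has camera coordinates R X + t. Camera axes: x right, y down, z forward; pixel columns grow to the right and rows downward; lengths in m; the calibration is good to about 2 mm. A picture is of the moment at which its call begins. There is no depth.
- ctrl.hand_in(): hands the job in, once; it reports no verdict.
The state is a dict: "time_s": time; "q": joint angles; "dq": joint speeds; "joint_efforts": joint torques, N m; "eef_pos": TCP position; "eef_rot": TCP orientation; "wrist_force": force on the tool from outside, world axes, zero at the start; "torque": the same for the moment, N m; "opening": opening from 0.0 (shut) to 1.0 (fully open).
Only numpy, scipy, OpenCV 4.12 (cv2) and the standard library are available. Lean on these libraries where they do the work, as an engineer would, in place of code of your own. Each camera call takes 0.05 s, during which the arm holds its last target.

## Working session

There is one attempt and no reset: what is moved stays moved. The work goes in short steps, Python scripts to look and compute and a tool call to move; the robot and the scene stay as the last step left them, time stands still between calls to the robot, and variables do not carry over. Pictures are saved under pics/ and viewed, and the job is handed in when it is done.

Besides the shell and the picture viewer there is one more tool, called after "Call:" as name([rows], argument=value, ...), one row to a line, values as JSON. drive_tool: Moves the arm, as the interface text tells. Its arguments: {"type":"object","properties":{"deltas":{"type":"array","items":{"type":"object","properties":{"slide":{"type":"array","items":{"type":"number"}},"delta_rot":{"type":"array","items":{"type":"number"}},"hand":{"type":"number"}}}}},"required":["deltas"]}

```bash
ls; mkdir -p pics; python3 - <<'E'
from bench import ctrl
import cv2,numpy as np,pickle
print(ctrl.get_obs())
d={}
for n in ("side","top","wrist"):
    c=ctrl.camera(n); d[n]=c
    cv2.imwrite(f"pics/{n}0.png",c["frame"][:,:,::-1]); print(n,c["mtx"].round(1).tolist(),np.round(c["dist"],3),(-c["R"].T@c["t"]).round(3))
pickle.dump(d,open("c0.pkl","wb"))
print(ctrl.tcp_to_grasp)
E
```

```text
pics
{'time_s': 0.0, 'q': array([-1.47328160e+00,  1.81571859e-01,  1.60798561e+00, -3.80088482e-05,
        1.35379971e+00, -2.06280430e-01]), 'dq': array([-0.00143706,  0.00048674, -0.00055633, -0.00088461, -0.00014988,
       -0.00033527]), 'joint_efforts': array([ 2.51120095e-03, -4.44870472e+01, -3.51335657e+01, -8.02063960e-05,
        9.05327877e-03, -2.85608201e-05]), 'eef_pos': array([ 0.17196433, -0.54806829,  0.20697768]), 'eef_rot': array([-8.81968696e-04,  9.88484721e-01,  1.51318134e-01,  2.94287167e-05]), 'wrist_force': array([0.00751273, 0.3887105 , 1.35798147]), 'torque': array([ 0.0537484 , -0.05081386,  0.05457692]), 'opening': 0.9972503708250207}
side [[475.0, 0.0, 256.5], [0.0, 475.0, 196.2], [0.0, 0.0, 1.0]] [-0.079  0.     0.     0.     0.   ] [0.12  1.104 0.539]
top [[401.0, 0.0, 250.3], [0.0, 401.0, 194.6], [0.0, 0.0, 1.0]] [-0.02  0.    0.    0.    0.  ] [ 0.468 -0.031  1.172]
wrist [[333.1, 0.0, 254.8], [0.0, 333.1, 194.9], [0.0, 0.0, 1.0]] [-0.068  0.     0.     0.     0.   ] [ 0.248 -0.525  0.373]
0.0187
```

View pics/top0.png

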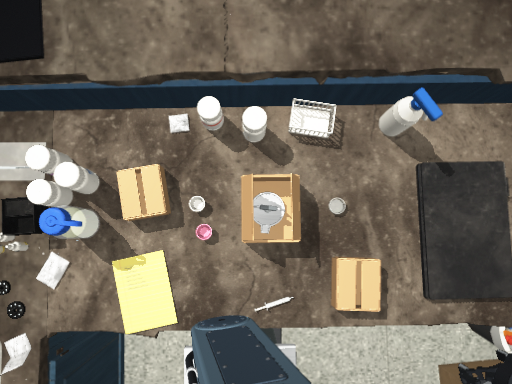

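View pics/side0.png

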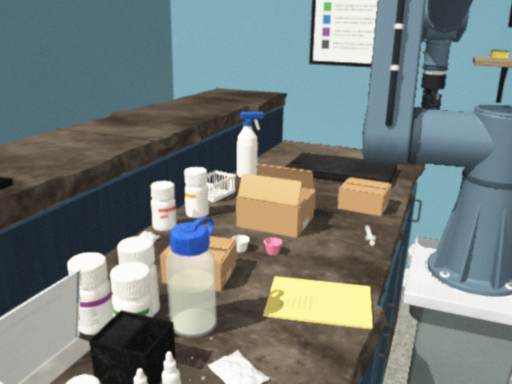

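View pics/wrist0.png

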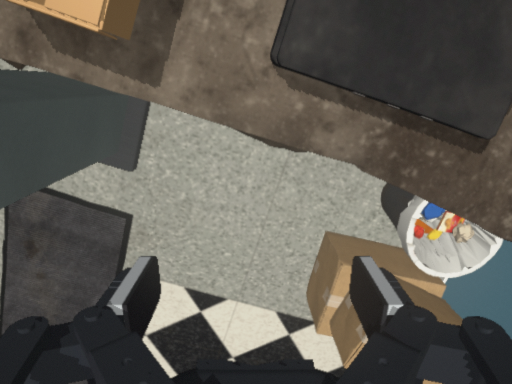

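The top view shows three cartons: an open one with the dish at (270,208), and closed smaller ones at (142,192) and (357,285). Two cups are visible: white at (197,204) and pink at (204,232). The clear dish is at (337,206). The open carton and the white cup fit the description, and I'll confirm that in a crop.

```bash
python3 - <<'E'
import cv2,pickle
d=pickle.load(open("c0.pkl","rb"))
f=d["top"]["frame"][:,:,::-1]
cv2.imwrite("pics/crop0.png",cv2.resize(f[160:255,180:355],None,fx=4.5,fy=4.5,interpolation=cv2.INTER_CUBIC))
f=d["side"]["frame"][:,:,::-1]
cv2.imwrite("pics/crop1.png",cv2.resize(f[150:265,200:340],None,fx=5,fy=5,interpolation=cv2.INTER_CUBIC))
E
```

```text
(no output)
```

View pics/crop0.png

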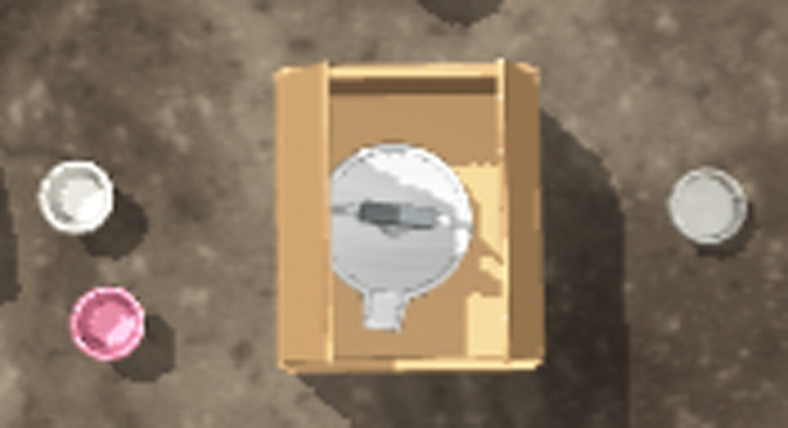

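View pics/crop1.png

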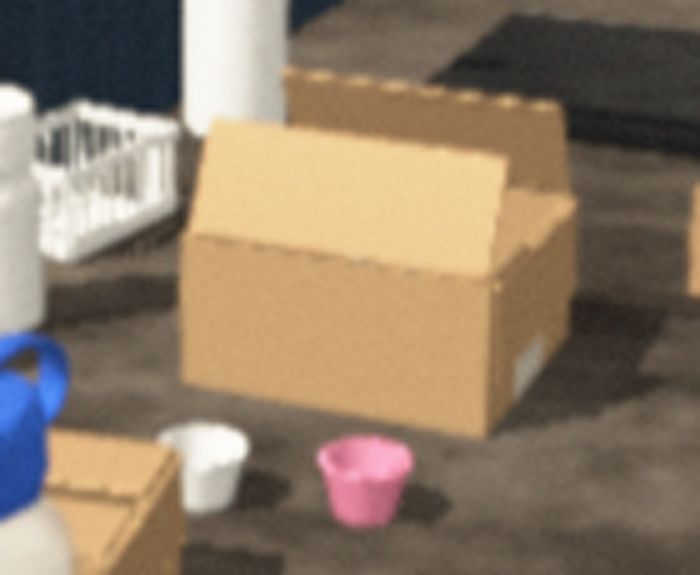

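```bash
cat > h.py <<'E'
import cv2,numpy as np
def ray(c,px):
    n=cv2.undistortPoints(np.array([[px]],float),c["mtx"],c["dist"])[0,0]
    R=np.array(c["R"]);o=-R.T@np.array(c["t"]);d=R.T@np.array([n[0],n[1],1.]);return o,d/np.linalg.norm(d)
def onz(c,px,z):
    o,d=ray(c,px);return o+d*(z-o[2])/d[2]
def proj(c,X):
    r=cv2.Rodrigues(np.array(c["R"]))[0]
    return cv2.projectPoints(np.array(X,float).reshape(-1,3),r,np.array(c["t"],float),c["mtx"],c["dist"])[0][:,0]
E
python3 - <<'E'
import pickle;from h import *
d=pickle.load(open("c0.pkl","rb"));c=d["top"]
def p(u,v):return ((u+.5)/4.5-.5+180,(v+.5)/4.5-.5+160)
for n,u,v,z in [("TL",276,68,.088),("BL",278,368,.088),("TR",541,68,.088),("BR",543,366,.088),("block",398,214,.080),("blkL",359,210,.08),("blkR",440,217,.08),("dishtop",392,144,.017),("dishbot",386,298,.017),("dishR",472,222,.017),("lip",382,330,.017),("cup",76,197,.03),("sample",708,206,.017),("pink",107,322,.03),("flapLedge t",328,62,.145),("flapLedge b",331,364,.145),("flapR t",502,60,.145),("flapR b",506,364,.145)]:
    print(n,onz(c,p(u,v),z).round(4))
s=d["side"]
def p(u,v):return ((u+.5)/5-.5+200,(v+.5)/5-.5+150)
# flap edges from side camera: intersect edge ray with plane x of edge ends
for n,u,v,x in [("Lfar",212,120,.62),("Lnear",505,155,.45),("Rfar",285,70,.62),("Rnear",558,103,.45)]:
    o,dd=ray(s,p(u,v)); 
    k=(x-o[0])/dd[0]; print(n,(o+dd*k).round(4), 'dir',dd.round(3))
print(proj(s,[[.45,.1,.088]]))
E
```

```text
TL [ 0.6302 -0.0147  0.088 ]
BL [ 0.4494 -0.0127  0.088 ]
TR [ 0.6272 -0.1756  0.088 ]
BR [ 0.4473 -0.1711  0.088 ]
block [ 0.5406 -0.087   0.08  ]
blkL [ 0.5435 -0.0634  0.08  ]
blkR [ 0.5383 -0.1124  0.08  ]
dishtop [ 0.59   -0.0875  0.017 ]
dishbot [ 0.4912 -0.0813  0.017 ]
dishR [ 0.5387 -0.1376  0.017 ]
lip [ 0.4709 -0.0782  0.017 ]
cup [0.5587 0.1145 0.03  ]
sample [ 0.546  -0.2898  0.017 ]
pink [0.4793 0.0955 0.03  ]
flapLedge t [ 0.6246 -0.0455  0.145 ]
flapLedge b [ 0.452  -0.0437  0.145 ]
flapR t [ 0.6239 -0.1457  0.145 ]
flapR b [ 0.45   -0.1428  0.145 ]
Lfar [ 0.62   -0.038   0.1491] dir [ 0.383 -0.874 -0.299]
Lnear [ 0.45   -0.0304  0.1549] dir [ 0.266 -0.913 -0.309]
Rfar [ 0.62   -0.1445  0.1497] dir [ 0.357 -0.892 -0.278]
Rnear [ 0.45   -0.1306  0.1556] dir [ 0.247 -0.925 -0.288]
[[283.27762448 222.26793451]]
```

Confirmed: the open carton is about 180 mm by 158 mm, centred near (0.538, -0.094). The white cup is on its left, at (0.559, 0.115). The grip block is at about (0.541, -0.088), with the lip direction about 174°. Next I move over the carton and then align the tool.

Call:
drive_tool([
  {"slide": [0.65,-0.43,-0.06],"delta_rot": [0,0,0],"hand": 1},
  {"slide": [0.65,-0.43,-0.06],"delta_rot": [0,0,0],"hand": 1},
  {"slide": [0.65,-0.43,-0.06],"delta_rot": [0,0,0],"hand": 1},
  {"slide": [0.65,-0.43,-0.06],"delta_rot": [0,0,0],"hand": 1},
  {"slide": [0.65,-0.43,-0.06],"delta_rot": [0,0,0],"hand": 1},
])

```text
time_s: 0.78
eef_pos: [0.2955, -0.3963, 0.2228]
eef_rot: [-0.0, 0.988, 0.151, -0.0]
wrist_force: [0.1, -0.2, 0.2]
opening: 0.998
```

Call:
drive_tool([
  {"slide": [0.65,-0.43,-0.06],"delta_rot": [0,0,0],"hand": 1},
  {"slide": [0.65,-0.43,-0.06],"delta_rot": [0,0,0],"hand": 1},
  {"slide": [0.65,-0.43,-0.06],"delta_rot": [0,0,0],"hand": 1},
  {"slide": [0.65,-0.43,-0.06],"delta_rot": [0,0,0],"hand": 1},
  {"slide": [0.65,-0.43,-0.06],"delta_rot": [0,0,0],"hand": 1},
])

```text
time_s: 1.4
eef_pos: [0.4184, -0.2451, 0.2378]
eef_rot: [-0.0, 0.988, 0.151, -0.0]
wrist_force: [0.4, -0.4, -0.8]
opening: 1.0
```

Call:
drive_tool([
  {"slide": [0.65,-0.43,-0.06],"delta_rot": [0,0,0],"hand": 1},
  {"slide": [0.65,-0.43,-0.06],"delta_rot": [0,0,0],"hand": 1},
  {"slide": [0.65,-0.43,-0.06],"delta_rot": [0,0,0],"hand": 1},
  {"slide": [0.65,-0.43,-0.06],"delta_rot": [0,0,0],"hand": 1},
  {"slide": [0.65,-0.43,-0.06],"delta_rot": [0,0,0],"hand": 1},
])

```text
time_s: 2.02
eef_pos: [0.5413, -0.0939, 0.2527]
eef_rot: [-0.0, 0.988, 0.151, -0.0]
wrist_force: [0.8, 0.2, -0.4]
opening: 0.993
```

Call:
drive_tool([
  {"slide": [0,0,0],"delta_rot": [0,0,-0.04],"hand": 1},
  {"slide": [0,0,0],"delta_rot": [0,0,-0.04],"hand": 1},
  {"slide": [0,0,0],"delta_rot": [0,0,-0.04],"hand": 1},
  {"slide": [0,0,0],"delta_rot": [0,0,-0.04],"hand": 1},
  {"slide": [0,0,0],"delta_rot": [0,0,-0.04],"hand": 1},
])

```text
time_s: 2.65
eef_pos: [0.5405, -0.095, 0.2525]
eef_rot: [-0.0, 0.892, 0.451, -0.0]
wrist_force: [-0.2, -0.7, -0.4]
opening: 1.0
```

Call:
drive_tool([
  {"slide": [0,0,0],"delta_rot": [0,0,-0.04],"hand": 1},
  {"slide": [0,0,0],"delta_rot": [0,0,-0.04],"hand": 1},
  {"slide": [0,0,0],"delta_rot": [0,0,-0.04],"hand": 1},
  {"slide": [0,0,0],"delta_rot": [0,0,-0.04],"hand": 1},
  {"slide": [0,0,0],"delta_rot": [0,0,-0.04],"hand": 1},
])

```text
time_s: 3.28
eef_pos: [0.5405, -0.095, 0.2525]
eef_rot: [-0.0, 0.709, 0.705, -0.0]
wrist_force: [-0.3, -0.5, 0.0]
opening: 0.998
```

```bash
cat > look.py <<'E'
import sys,pickle;from h import *
from bench import ctrl
o=ctrl.get_obs();from scipy.spatial.transform import Rotation as Ro
q=o["eef_rot"];M=Ro.from_quat([q[1],q[2],q[3],q[0]]).as_matrix()
print(round(o["time_s"],2),o["eef_pos"].round(4),"yaw",np.degrees(np.arctan2(M[1,0],M[0,0])).round(2),"z",M[:,2].round(4),"F",o["wrist_force"].round(2),"open",round(o["opening"],3),"q",o["q"].round(2))
tag=sys.argv[1]
for n in sys.argv[2:]:
    c=ctrl.camera(n);pickle.dump(c,open(f"{n}_{tag}.pkl","wb"));f=c["frame"][:,:,::-1]
    if n=="side":f=f[130:270,180:360]
    if n=="top":f=f[140:270,180:360]
    s=1.5 if n=="wrist" else 4.4
    cv2.imwrite(f"pics/{n}_{tag}.png",cv2.resize(f,None,fx=s,fy=s,interpolation=cv2.INTER_CUBIC))
E
python3 look.py a side wrist
```

```text
3.27 [ 0.5405 -0.095   0.2525] yaw 89.64 z [-7.e-04  3.e-04 -1.e+00] F [-0.25 -0.55  0.05] open 0.998 q [-0.39  0.09  1.62 -0.    1.43 -0.38]
```

View pics/wrist_a.png

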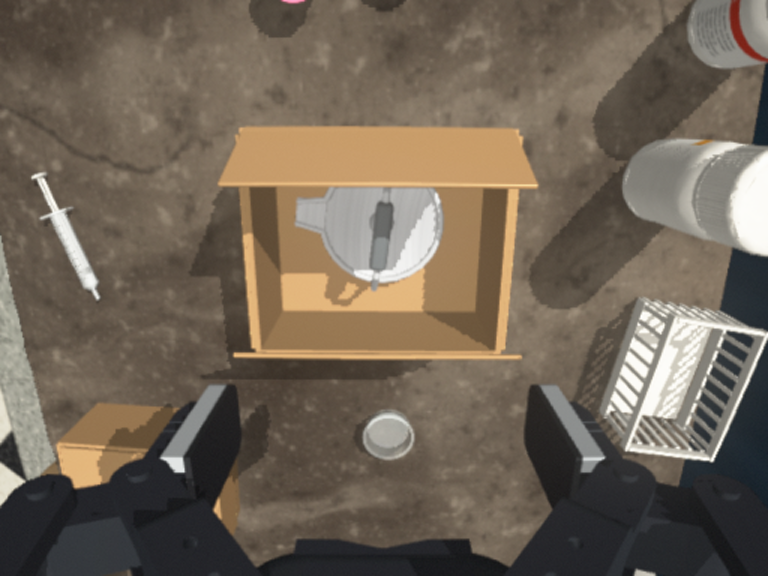

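View pics/side_a.png

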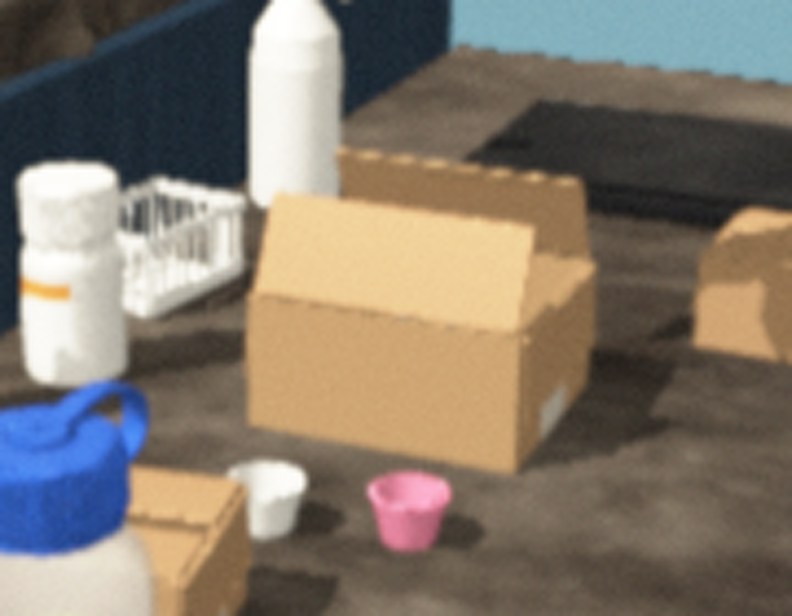

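The wrist view shows the carton, both flaps half open, and the dish with its lip to the left (towards the robot). The grip block is at about (381,237), running from (384,205) to (379,270).

```bash
python3 - <<'E'
import pickle;from h import *
c=pickle.load(open("wrist_a.pkl","rb"))
f=c["frame"][:,:,::-1]
cv2.imwrite("pics/wa.png",cv2.resize(f[110:200,190:300],None,fx=7,fy=6.5,interpolation=cv2.INTER_CUBIC))
for n,u,v,z in [("blk",381,237,.08),("b1",384,205,.08),("b2",379,270,.08),("lip",297,213,.017),("dishR",442,225,.017),("dishL",322,228,.017),("carton near L",240,130,.088),("near R",247,352,.088),("far R",510,352,.088),("far L",522,130,.088)]:
    print(n,onz(c,((u+.5)/1.5-.5,(v+.5)/1.5-.5),z).round(4))
E
```

```text
blk [ 0.5399 -0.0863  0.08  ]
b1 [ 0.542  -0.0643  0.08  ]
b2 [ 0.5384 -0.1098  0.08  ]
lip [ 0.4721 -0.0793  0.017 ]
dishR [ 0.5891 -0.0894  0.017 ]
dishL [ 0.4918 -0.0916  0.017 ]
carton near L [ 0.4505 -0.015   0.088 ]
near R [ 0.4423 -0.169   0.088 ]
far R [ 0.6334 -0.1693  0.088 ]
far L [ 0.6297 -0.0154  0.088 ]
```

View pics/wa.png

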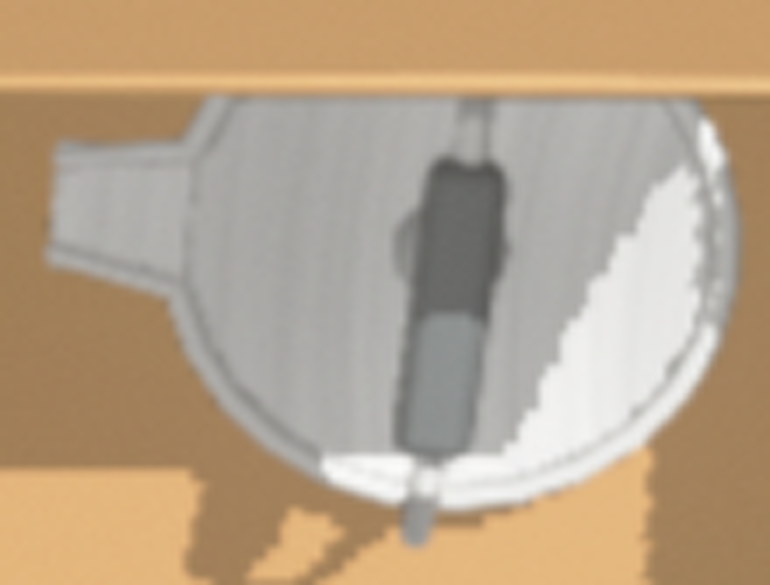

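Call:
drive_tool([
  {"slide": [0,0,0.59],"delta_rot": [0,0,0],"hand": 1},
  {"slide": [0,0,0.59],"delta_rot": [0,0,0],"hand": 1},
  {"slide": [0,0,0.59],"delta_rot": [0,0,0],"hand": 1},
  {"slide": [0,0,0.59],"delta_rot": [0,0,0],"hand": 1},
  {"slide": [0,0,0.59],"delta_rot": [0,0,0],"hand": 1},
])

```text
time_s: 4.0
eef_pos: [0.5406, -0.0951, 0.1043]
eef_rot: [-0.0, 0.712, 0.702, -0.0]
wrist_force: [-0.2, -0.0, 0.4]
opening: 1.001
```

Call:
drive_tool([
  {"slide": [0.23,0,0],"delta_rot": [0,0,0],"hand": 1},
  {"slide": [0.23,0,0],"delta_rot": [0,0,0],"hand": 1},
  {"slide": [0.23,0,0],"delta_rot": [0,0,0],"hand": 1},
  {"slide": [0.23,0,0],"delta_rot": [0,0,0],"hand": 1},
  {"slide": [0.23,0,0],"delta_rot": [0,0,0],"hand": 1},
])

```text
time_s: 4.62
eef_pos: [0.5418, -0.0369, 0.1062]
eef_rot: [0.001, 0.711, 0.704, 0.0]
wrist_force: [0.0, -1.6, 0.4]
opening: 0.999
```

```bash
python3 look.py b side
```

```text
4.62 [ 0.5418 -0.0369  0.1062] yaw 89.42 z [ 1.3e-03 -6.0e-04 -1.0e+00] F [ 0.04 -1.62  0.41] open 0.999 q [-0.29  0.22  1.78 -0.    1.14 -0.28]
```

View pics/side_b.png

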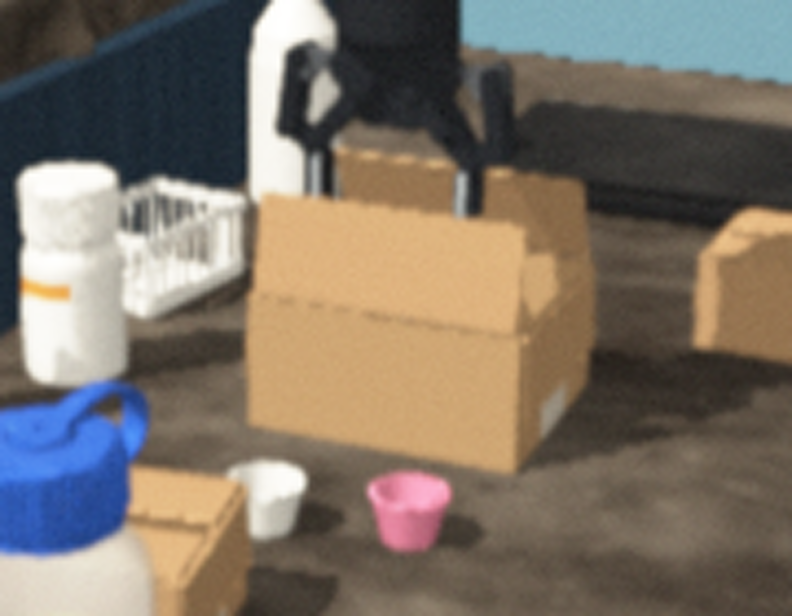

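The side view shows both fingers inside the left flap, with its edge at y ≈ 200–220. The flap is moving and the force is 1.6 N. I'll keep pushing.

Call:
drive_tool([
  {"slide": [0.23,0,0],"delta_rot": [0,0,0],"hand": 1},
  {"slide": [0.23,0,0],"delta_rot": [0,0,0],"hand": 1},
  {"slide": [0.23,0,0],"delta_rot": [0,0,0],"hand": 1},
  {"slide": [0.23,0,0],"delta_rot": [0,0,0],"hand": 1},
  {"slide": [0.23,0,0],"delta_rot": [0,0,0],"hand": 1},
])

```text
time_s: 5.3
eef_pos: [0.5419, 0.0208, 0.1054]
eef_rot: [-0.0, 0.711, 0.703, 0.0]
wrist_force: [0.8, -0.5, 0.5]
opening: 1.0
```

```bash
python3 look.py c side
```

```text
5.3 [0.5419 0.0208 0.1054] yaw 89.41 z [-1.e-04  2.e-04 -1.e+00] F [ 0.76 -0.52  0.45] open 1.0 q [-0.18  0.23  1.78  0.    1.14 -0.17]
```

View pics/side_c.png

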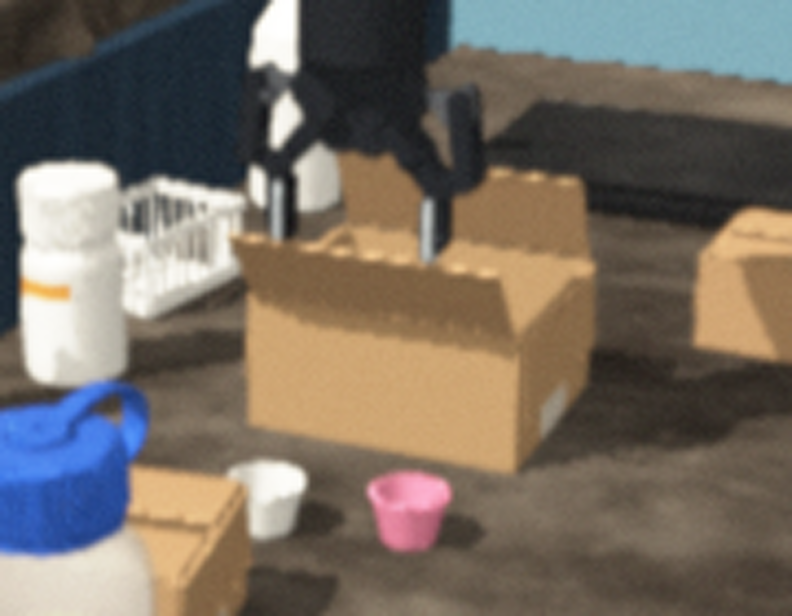

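Call:
drive_tool([
  {"slide": [0.1,0,0],"delta_rot": [0,0,0],"hand": 1},
  {"slide": [0.1,0,0],"delta_rot": [0,0,0],"hand": 1},
  {"slide": [-0.7,0,0],"delta_rot": [0,0,0],"hand": 1},
  {"slide": [-0.9,0,0],"delta_rot": [0,0,0],"hand": 1},
  {"slide": [-0.9,0,0],"delta_rot": [0,0,0],"hand": 1},
])

```text
time_s: 5.98
eef_pos: [0.5408, -0.0962, 0.1055]
eef_rot: [0.0, 0.711, 0.704, 0.0]
wrist_force: [1.1, 0.0, -0.2]
opening: 0.998
```

Call:
drive_tool([
  {"slide": [-0.25,0,0],"delta_rot": [0,0,0],"hand": 1},
  {"slide": [-0.25,0,0],"delta_rot": [0,0,0],"hand": 1},
  {"slide": [-0.25,0,0],"delta_rot": [0,0,0],"hand": 1},
  {"slide": [-0.25,0,0],"delta_rot": [0,0,0],"hand": 1},
  {"slide": [-0.25,0,0],"delta_rot": [0,0,0],"hand": 1},
])

```text
time_s: 6.6
eef_pos: [0.5402, -0.1579, 0.1054]
eef_rot: [0.0, 0.71, 0.704, 0.0]
wrist_force: [-0.5, 1.9, 0.3]
opening: 1.002
```

Call:
drive_tool([
  {"slide": [-0.25,0,0],"delta_rot": [0,0,0],"hand": 1},
  {"slide": [-0.25,0,0],"delta_rot": [0,0,0],"hand": 1},
  {"slide": [-0.25,0,0],"delta_rot": [0,0,0],"hand": 1},
  {"slide": [-0.25,0,0],"delta_rot": [0,0,0],"hand": 1},
  {"slide": [-0.2,0,0],"delta_rot": [0,0,0],"hand": 1},
])

```text
time_s: 7.22
eef_pos: [0.5395, -0.2187, 0.1055]
eef_rot: [0.0, 0.711, 0.703, -0.0]
wrist_force: [0.3, -0.1, -0.1]
opening: 0.999
```

```bash
python3 look.py d side top
```

```text
7.22 [ 0.5395 -0.2187  0.1055] yaw 89.38 z [ 2.e-04 -3.e-04 -1.e+00] F [ 0.26 -0.14 -0.07] open 0.999 q [-0.59  0.31  1.67 -0.    1.16 -0.58]
```

View pics/side_d.png

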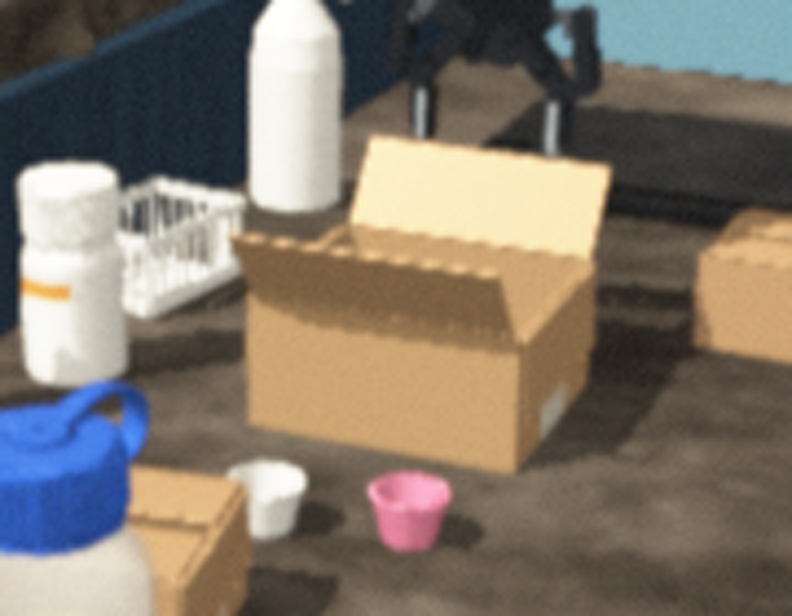

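View pics/top_d.png

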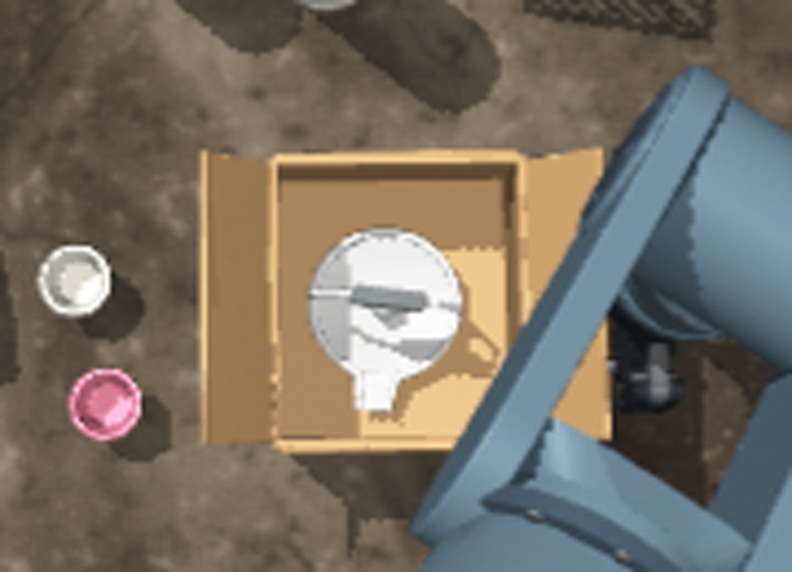

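```bash
python3 - <<'E'
import pickle;from h import *
c=pickle.load(open("top_d.pkl","rb"));s=pickle.load(open("side_d.pkl","rb"))
def pt(u,v):return ((u+.5)/4.4-.5+180,(v+.5)/4.4-.5+140)
def ps(u,v):return ((u+.5)/4.4-.5+180,(v+.5)/4.4-.5+130)
cen=np.array([.5385,-.0925]); yaw=np.radians(-1)
def W(xl,yl,z):return [cen[0]+xl*np.cos(yaw)-yl*np.sin(yaw),cen[1]+xl*np.sin(yaw)+yl*np.cos(yaw),z]
print("L far/near",pt(202,150),pt(203,441),"side",ps(235,237),ps(505,278))
print("R far/near",pt(602,150),pt(611,440),"side",ps(370,137),ps(610,168))
for sg in(1,-1):
  for th in (1.7,1.9,2.0,2.1,2.2,2.3,2.4,2.5,2.6):
    P=[W(x,sg*(.077-.065*np.cos(th)),.088+.065*np.sin(th)) for x in(.086,-.086)]
    print(sg,th,proj(c,P).round(1).tolist(),proj(s,P).round(1).tolist())
E
```

```text
L far/near (225.52272727272725, 173.70454545454544) (225.75, 239.84090909090907) side (233.02272727272725, 183.47727272727272) (294.3863636363636, 192.79545454545453)
R far/near (316.43181818181813, 173.70454545454544) (318.47727272727275, 239.61363636363637) side (263.70454545454544, 160.75) (318.25, 167.79545454545453)
1 1.7 [[238.2, 172.7], [238.1, 240.1]] [[235.6, 175.1], [296.2, 184.0]]
1 1.9 [[233.3, 172.9], [233.2, 240.1]] [[233.5, 177.4], [294.6, 186.6]]
1 2.0 [[231.0, 173.0], [230.8, 240.0]] [[232.6, 178.9], [293.8, 188.2]]
1 2.1 [[228.8, 173.2], [228.6, 240.0]] [[231.6, 180.6], [293.0, 190.0]]
1 2.2 [[226.8, 173.4], [226.6, 240.0]] [[230.7, 182.4], [292.2, 191.9]]
1 2.3 [[224.9, 173.7], [224.7, 240.0]] [[229.9, 184.4], [291.5, 194.1]]
1 2.4 [[223.3, 173.9], [223.0, 240.0]] [[229.1, 186.6], [290.8, 196.3]]
1 2.5 [[221.8, 174.2], [221.5, 240.0]] [[228.4, 188.8], [290.2, 198.7]]
1 2.6 [[220.6, 174.5], [220.3, 239.9]] [[227.8, 191.2], [289.6, 201.2]]
-1 1.7 [[304.6, 172.6], [305.6, 239.9]] [[260.1, 159.7], [315.2, 167.0]]
-1 1.9 [[309.3, 172.8], [310.4, 239.8]] [[261.6, 159.6], [316.4, 166.9]]
-1 2.0 [[311.5, 172.9], [312.6, 239.8]] [[262.4, 159.9], [316.9, 167.1]]
-1 2.1 [[313.5, 173.1], [314.7, 239.8]] [[263.1, 160.4], [317.4, 167.6]]
-1 2.2 [[315.4, 173.3], [316.6, 239.8]] [[263.7, 161.1], [317.8, 168.3]]
-1 2.3 [[317.0, 173.5], [318.3, 239.7]] [[264.3, 161.9], [318.2, 169.2]]
-1 2.4 [[318.5, 173.8], [319.8, 239.7]] [[264.9, 163.0], [318.6, 170.2]]
-1 2.5 [[319.7, 174.1], [321.0, 239.7]] [[265.3, 164.2], [318.9, 171.5]]
-1 2.6 [[320.7, 174.4], [322.0, 239.6]] [[265.7, 165.6], [319.1, 172.9]]
```

```bash
python3 - <<'E'
import pickle;from h import *
s=pickle.load(open("side_d.pkl","rb"))
def ps(u,v):return ((u+.5)/4.4-.5+180,(v+.5)/4.4-.5+130)
for u,v in((421,137),(551,154)):
  for y in(-.2077,-.2187,-.23):
    o,d=ray(s,ps(u,v));print(u,v,(o+d*(y-o[1])/d[1]).round(4))
E
```

```text
421 137 [ 0.5844 -0.2077  0.1467]
421 137 [ 0.5883 -0.2187  0.1434]
421 137 [ 0.5923 -0.23    0.14  ]
551 154 [ 0.491  -0.2077  0.1463]
551 154 [ 0.4941 -0.2187  0.143 ]
551 154 [ 0.4973 -0.23    0.1396]
```

The flaps measure about 2.25 rad each. I'll raise the gripper so nothing drags on the return, and check where the open fingertips really are.

Call:
drive_tool([
  {"slide": [0,0,-0.5],"delta_rot": [0,0,0],"hand": 1},
  {"slide": [0,0,-0.7],"delta_rot": [0,0,0],"hand": 1},
  {"slide": [0.9,0,-0.2],"delta_rot": [0,0,0],"hand": 1},
  {"slide": [0.9,0,0],"delta_rot": [0,0,0.016],"hand": 1},
  {"slide": [0.8,0,0],"delta_rot": [0,0,0.015],"hand": 1},
])

```text
time_s: 7.95
eef_pos: [0.5427, -0.086, 0.1757]
eef_rot: [0.0, 0.745, 0.667, 0.0]
wrist_force: [-0.0, 1.0, -0.1]
opening: 1.001
```

```bash
python3 look.py e side wrist; python3 - <<'E'
import pickle,cv2
f=pickle.load(open("side_e.pkl","rb"))["frame"][:,:,::-1]
cv2.imwrite("pics/side_e2.png",cv2.resize(f[70:220,190:350],None,fx=4,fy=4,interpolation=cv2.INTER_CUBIC))
E
```

```text
7.95 [ 0.5427 -0.086   0.1757] yaw 83.74 z [ 5.e-04  1.e-04 -1.e+00] F [-0.03  0.95 -0.08] open 1.001 q [-0.37  0.15  1.7   0.    1.28 -0.26]
```

View pics/side_e2.png

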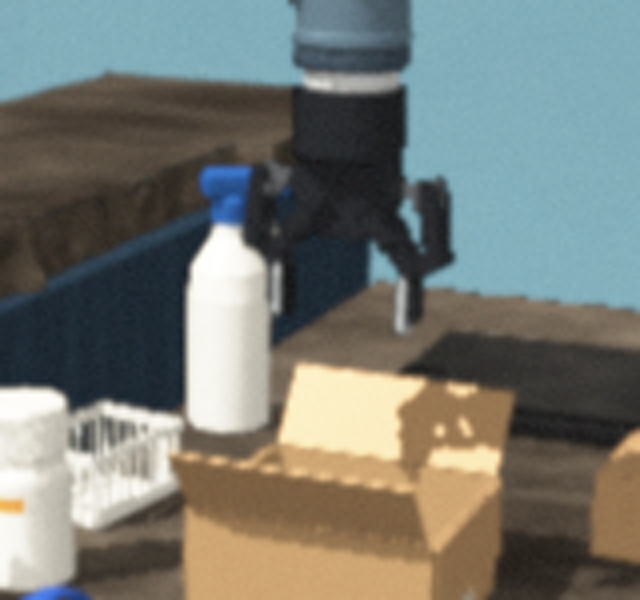

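View pics/wrist_e.png

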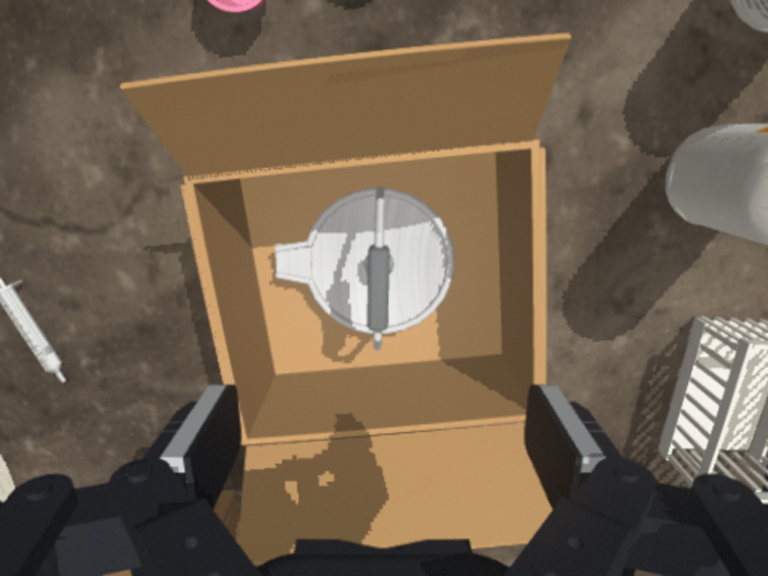

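Both flaps stayed folded out, and the arch lines up with the tool (block centre at about (378,288) in the wrist crop).

```bash
python3 - <<'E'
import pickle;from h import *
s=pickle.load(open("side_e.pkl","rb"));c=pickle.load(open("wrist_e.pkl","rb"))
for u,v in((403,333),(276,313)):
  for y in (-.075,-.086):
    o,d=ray(s,((u+.5)/4-.5+190,(v+.5)/4-.5+70));print((o+d*(y-o[1])/d[1]).round(4))
for n,u,v,z in [("blk",378,288,.08),("b1",378,248,.08),("b2",377.5,330,.08),("arch top end",380,190,.02),("lip",276,263,.017),("dR",452,262,.017),("dT",380,189,.017),("dB",382,334,.017)]:
    print(n,onz(c,((u+.5)/1.5-.5,(v+.5)/1.5-.5),z).round(4))
print(proj(s,[[.5427,-.086,.1757]]))
E
```

```text
[ 0.4953 -0.075   0.2135]
[ 0.4988 -0.086   0.2104]
[ 0.587  -0.075   0.2169]
[ 0.5914 -0.086   0.2139]
blk [ 0.5402 -0.0847  0.08  ]
b1 [ 0.5427 -0.0625  0.08  ]
b2 [ 0.5371 -0.1093  0.08  ]
arch top end [ 0.5461 -0.0385  0.02  ]
lip [ 0.4714 -0.0792  0.017 ]
dR [ 0.5888 -0.0914  0.017 ]
dT [ 0.5462 -0.0382  0.017 ]
dB [ 0.5365 -0.138   0.017 ]
[[274.73262631 163.26757975]]
```

```bash
python3 - <<'E'
import pickle;from h import *
c=pickle.load(open("wrist_e.pkl","rb"))
from bench import ctrl
from scipy.spatial.transform import Rotation as Ro
ob=ctrl.get_obs();q=ob["eef_rot"];M=Ro.from_quat([q[1],q[2],q[3],q[0]]).as_matrix();p=ob["eef_pos"]
for u,v,ty in((528,388,.0425),(562,388,.0425),(604,460,.0425),(237,388,-.0425),(205,388,-.0425),(165,460,-.0425)):
    o,d=ray(c,((u+.5)/1.5-.5,(v+.5)/1.5-.5)); o=M.T@(o-p);d=M.T@d
    print(u,v,(o+d*(ty-o[1])/d[1]).round(4))
print(M.T@(-np.array(c["R"]).T@c["t"]-p))
E
```

```text
528 388 [ 0.0094  0.0425 -0.0371]
562 388 [ 0.023   0.0425 -0.0619]
604 460 [ 0.021   0.0425 -0.0867]
237 388 [ 0.0092 -0.0425 -0.0359]
205 388 [ 0.0221 -0.0425 -0.0595]
165 460 [ 0.0197 -0.0425 -0.0844]
[ 0.08028096  0.00040114 -0.16568769]
```

Two cameras put the open fingertips about 36 mm behind the TCP, not 13 mm. I'll part-close in the air to see where the pads end at grip width.

Call:
drive_tool([
  {"slide": [0,0,0],"delta_rot": [0,0,0],"hand": 0.2},
  {"slide": [0,0,0],"delta_rot": [0,0,0],"hand": 0.2},
  {"slide": [0,0,0],"delta_rot": [0,0,0],"hand": 0.2},
  {"slide": [0,0,0],"delta_rot": [0,0,0],"hand": 0.2},
  {"slide": [0,0,0],"delta_rot": [0,0,0],"hand": 0.2},
])

```text
time_s: 8.68
eef_pos: [0.5428, -0.0881, 0.1753]
eef_rot: [-0.0, 0.744, 0.668, -0.0]
wrist_force: [-0.9, 0.2, 0.7]
opening: 0.201
```

```bash
python3 look.py f side wrist; python3 - <<'E'
import pickle,cv2
f=pickle.load(open("side_f.pkl","rb"))["frame"][:,:,::-1]
cv2.imwrite("pics/side_f2.png",cv2.resize(f[70:220,190:350],None,fx=4,fy=4,interpolation=cv2.INTER_CUBIC))
E
```

```text
8.68 [ 0.5428 -0.0881  0.1753] yaw 83.79 z [-1.e-04 -0.e+00 -1.e+00] F [-0.9   0.2   0.69] open 0.201 q [-0.38  0.16  1.7  -0.    1.28 -0.27]
```

View pics/side_f2.png

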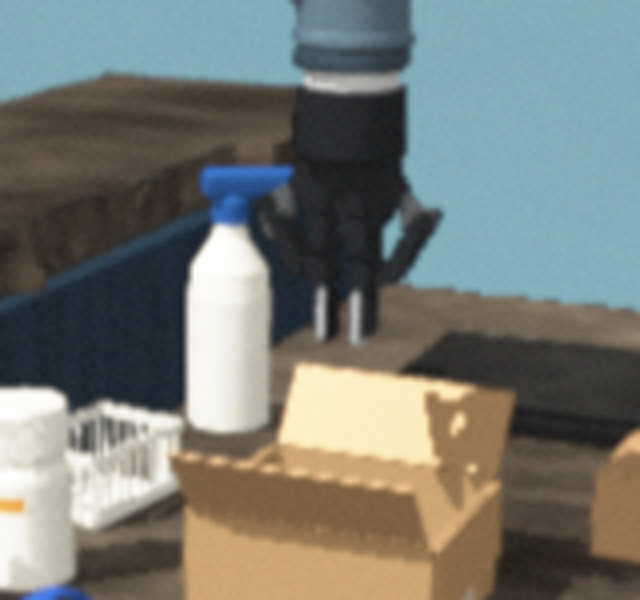

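View pics/wrist_f.png

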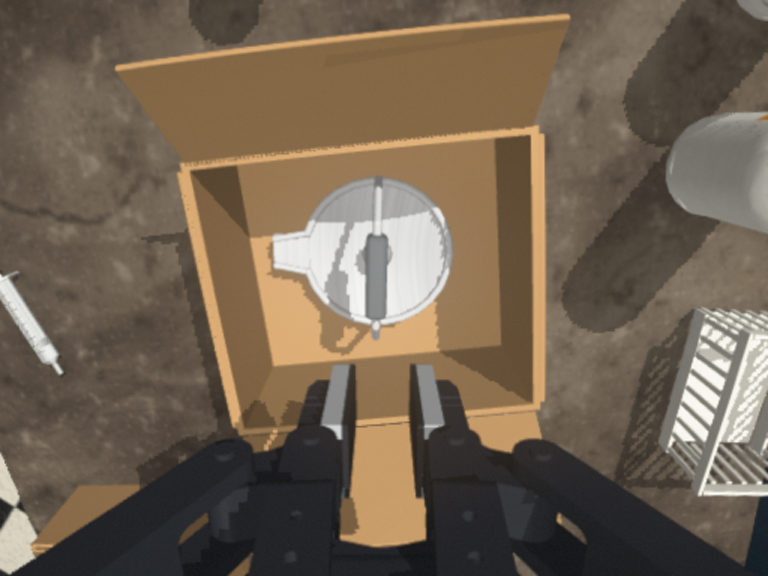

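```bash
python3 - <<'E'
import pickle;from h import *
s=pickle.load(open("side_f.pkl","rb"));c=pickle.load(open("wrist_f.pkl","rb"))
for u,v in((356,345),(320,342)):
    y=-.078;o,d=ray(s,((u+.5)/4-.5+190,(v+.5)/4-.5+70));print((o+d*(y-o[1])/d[1]).round(4))
from bench import ctrl
from scipy.spatial.transform import Rotation as Ro
ob=ctrl.get_obs();q=ob["eef_rot"];M=Ro.from_quat([q[1],q[2],q[3],q[0]]).as_matrix();p=ob["eef_pos"]
# tip corners at tool x=+.011
for u,v in((354,366),(332,366),(410,366),(433,366)):
    o,d=ray(c,((u+.5)/1.5-.5,(v+.5)/1.5-.5)); o=M.T@(o-p);d=M.T@d
    print(u,v,(o+d*(.011-o[0])/d[0]).round(4))
E
```

```text
[ 0.5293 -0.078   0.2003]
[ 0.5554 -0.078   0.1994]
354 366 [ 0.011  -0.0081 -0.0298]
332 366 [ 0.011  -0.0147 -0.0298]
410 366 [ 0.011   0.0087 -0.0298]
433 366 [ 0.011   0.0156 -0.0298]
```

At grip width the pad ends sit about 25–30 mm behind the TCP. The flap contact supports this too, since the flaps stopped at the height of the visible fingertips. I'll therefore go to TCP z ≈ 0.033 instead of 0.053, checking on the way.

Call:
drive_tool([
  {"slide": [0.03,-0.05,0.2],"delta_rot": [0,0,0],"hand": 0.6},
  {"slide": [0,0,0.4],"delta_rot": [0,0,0],"hand": 0.6},
  {"slide": [0,0,0.4],"delta_rot": [0,0,0],"hand": 0.6},
  {"slide": [0,0,0.4],"delta_rot": [0,0,0],"hand": 0.6},
  {"slide": [0,0,0.4],"delta_rot": [0,0,0],"hand": 0.6},
])

```text
time_s: 9.4
eef_pos: [0.54, -0.0856, 0.084]
eef_rot: [-0.0, 0.744, 0.668, -0.0]
wrist_force: [-0.8, 0.1, -0.4]
opening: 0.599
```

```bash
python3 look.py g wrist
```

```text
9.4 [ 0.54   -0.0856  0.084 ] yaw 83.84 z [-7.e-04  3.e-04 -1.e+00] F [-0.81  0.12 -0.4 ] open 0.599 q [-0.37  0.26  1.78  0.    1.1  -0.27]
```

View pics/wrist_g.png

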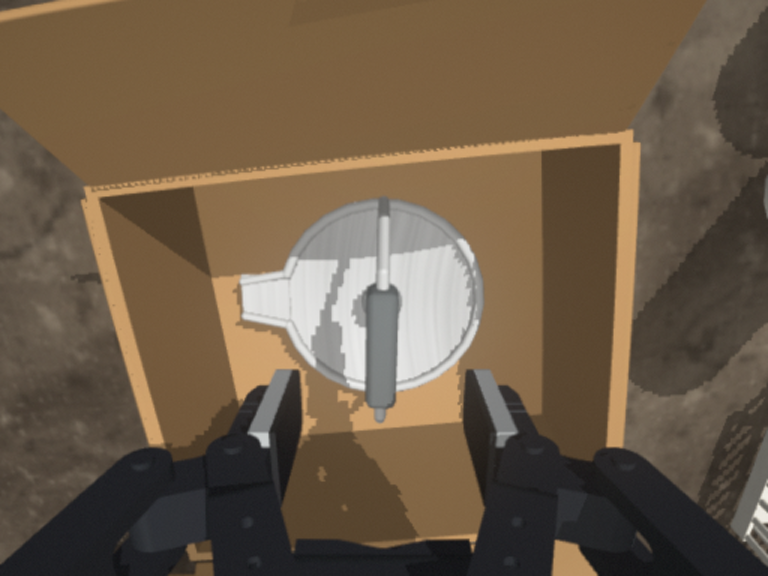

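The block at (382,345) is centred between the pads. I descend the rest of the way.

Call:
drive_tool([
  {"slide": [0,0,0.2],"delta_rot": [0,0,0],"hand": 0.6},
  {"slide": [0,0,0.2],"delta_rot": [0,0,0],"hand": 0.6},
  {"slide": [0,0,0.2],"delta_rot": [0,0,0],"hand": 0.6},
  {"slide": [0,0,0.2],"delta_rot": [0,0,0],"hand": 0.6},
  {"slide": [0,0,0.2],"delta_rot": [0,0,0],"hand": 0.6},
])

```text
time_s: 10.07
eef_pos: [0.5405, -0.086, 0.0348]
eef_rot: [0.0, 0.744, 0.668, 0.0]
wrist_force: [-1.0, 0.8, 0.3]
opening: 0.599
```

```bash
python3 look.py h wrist side
```

```text
10.07 [ 0.5405 -0.086   0.0348] yaw 83.83 z [ 1.e-04 -0.e+00 -1.e+00] F [-0.97  0.84  0.31] open 0.599 q [-0.37  0.34  1.8   0.    1.   -0.27]
```

View pics/wrist_h.png

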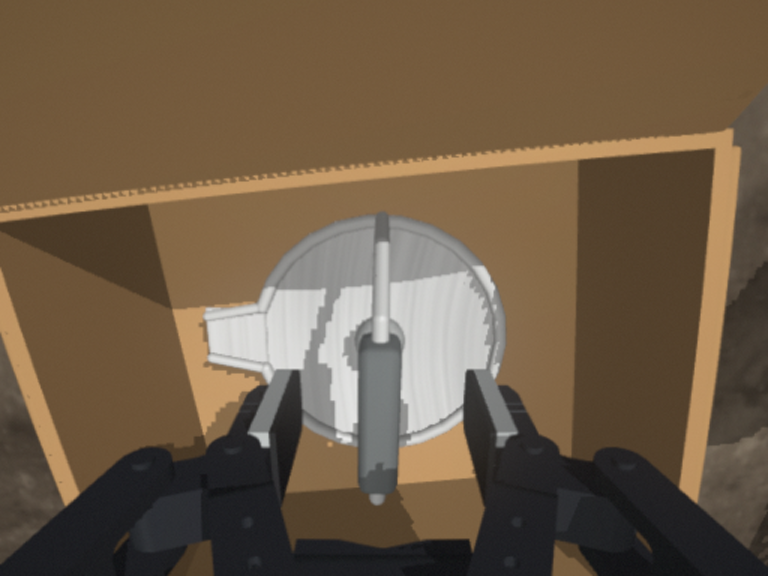

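View pics/side_h.png

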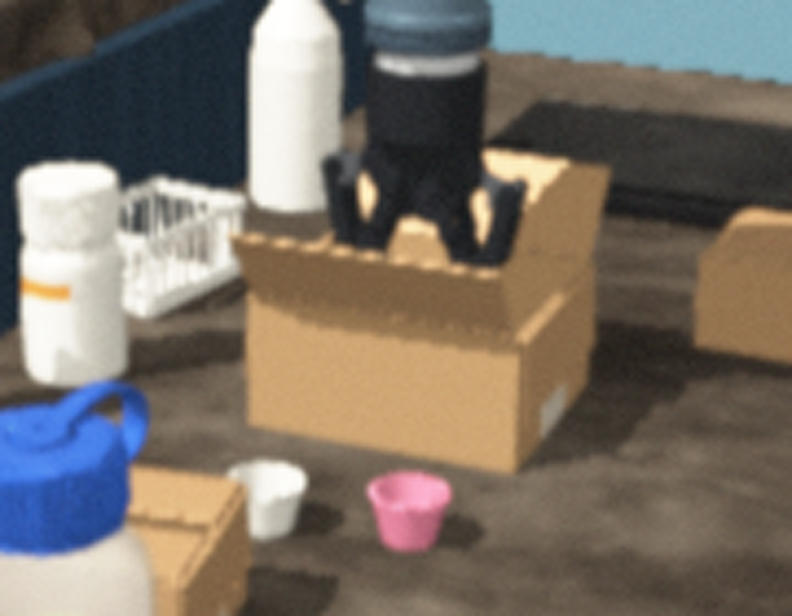

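Call:
drive_tool([
  {"slide": [0,0,0],"delta_rot": [0,0,0],"hand": 0.4},
  {"slide": [0,0,0],"delta_rot": [0,0,0],"hand": 0.25},
  {"slide": [0,0,0],"delta_rot": [0,0,0],"hand": 0.19},
  {"slide": [0,0,0],"delta_rot": [0,0,0],"hand": 0.17},
  {"slide": [0,0,0],"delta_rot": [0,0,0],"hand": 0.15},
])

```text
time_s: 10.8
eef_pos: [0.5403, -0.0859, 0.0355]
eef_rot: [-0.0, 0.744, 0.668, -0.0]
wrist_force: [-1.8, -1.1, 1.4]
opening: 0.157
```

Call:
drive_tool([
  {"slide": [0,0,0],"delta_rot": [0,0,0],"hand": 0.13},
  {"slide": [0,0,0],"delta_rot": [0,0,0],"hand": 0.1},
  {"slide": [0,0,0],"delta_rot": [0,0,0],"hand": 0.05},
  {"slide": [0,0,0],"delta_rot": [0,0,0],"hand": 0},
  {"slide": [0,0,0],"delta_rot": [0,0,0],"hand": 0},
])

```text
time_s: 11.42
eef_pos: [0.5404, -0.0859, 0.0355]
eef_rot: [-0.0, 0.744, 0.668, -0.0]
wrist_force: [-4.1, -0.9, 3.9]
opening: 0.123
```

```bash
python3 look.py i wrist
```

```text
11.43 [ 0.5404 -0.0859  0.0355] yaw 83.83 z [-2.e-04  0.e+00 -1.e+00] F [-4.05 -0.86  3.85] open 0.123 q [-0.37  0.34  1.8  -0.    1.   -0.27]
```

View pics/wrist_i.png

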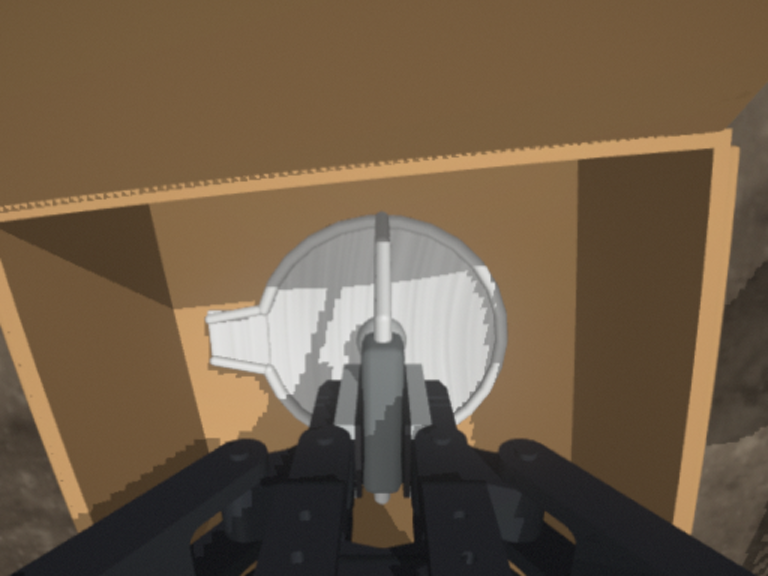

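The pads grip the block, with opening 0.12, and the ball is still in the middle (showing at (383,335)). I start a gentle lift.

Call:
drive_tool([
  {"slide": [0,0,-0.02],"delta_rot": [0,0,0],"hand": 0},
  {"slide": [0,0,-0.04],"delta_rot": [0,0,0],"hand": 0},
  {"slide": [0,0,-0.06],"delta_rot": [0,0,0],"hand": 0},
  {"slide": [0,0,-0.06],"delta_rot": [0,0,0],"hand": 0},
  {"slide": [0,0,-0.04],"delta_rot": [0,0,0],"hand": 0},
])

```text
time_s: 12.1
eef_pos: [0.5407, -0.086, 0.0467]
eef_rot: [0.0, 0.744, 0.668, 0.0]
wrist_force: [-0.9, 0.2, -1.5]
opening: 0.126
```

```bash
python3 look.py j wrist top
```

```text
12.1 [ 0.5407 -0.086   0.0467] yaw 83.82 z [ 4.e-04 -1.e-04 -1.e+00] F [-0.89  0.18 -1.48] open 0.126 q [-0.37  0.32  1.79  0.    1.03 -0.27]
```

View pics/wrist_j.png

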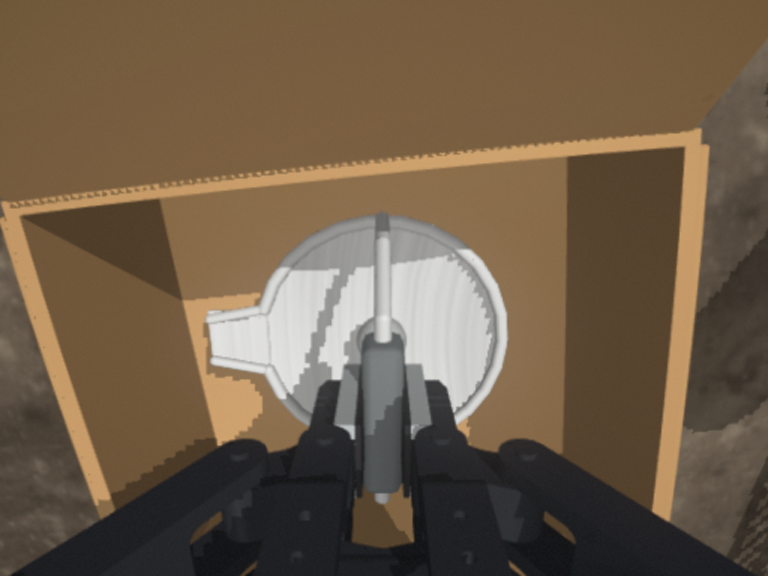

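It lifted cleanly: the dish is fixed relative to the pads, the weight reads 1.5 N, and the ball is still centred at (382,330).

Call:
drive_tool([
  {"slide": [0,0,-0.1],"delta_rot": [0,0,0],"hand": 0},
  {"slide": [0,0,-0.2],"delta_rot": [0,0,0],"hand": 0},
  {"slide": [0,0,-0.28],"delta_rot": [0,0,0],"hand": 0},
  {"slide": [0,0,-0.3],"delta_rot": [0,0,0],"hand": 0},
  {"slide": [0,0,-0.3],"delta_rot": [0,0,0],"hand": 0},
])

```text
time_s: 12.82
eef_pos: [0.5408, -0.086, 0.1069]
eef_rot: [0.0, 0.744, 0.668, 0.0]
wrist_force: [0.6, 0.9, -1.6]
opening: 0.126
```

Call:
drive_tool([
  {"slide": [0,0,-0.3],"delta_rot": [0,0,0],"hand": 0},
  {"slide": [0,0,-0.3],"delta_rot": [0,0,0],"hand": 0},
  {"slide": [0,0,-0.3],"delta_rot": [0,0,0],"hand": 0},
  {"slide": [0,0,-0.3],"delta_rot": [0,0,0],"hand": 0},
  {"slide": [0,0,-0.3],"delta_rot": [0,0,0],"hand": 0},
])

```text
time_s: 13.45
eef_pos: [0.5405, -0.0859, 0.1814]
eef_rot: [-0.0, 0.744, 0.668, -0.0]
wrist_force: [0.6, -0.7, -1.2]
opening: 0.127
```

Call:
drive_tool([
  {"slide": [0,0,-0.3],"delta_rot": [0,0,0],"hand": 0},
  {"slide": [0,0,-0.3],"delta_rot": [0,0,0],"hand": 0},
  {"slide": [0,0,-0.25],"delta_rot": [0,0,0],"hand": 0},
  {"slide": [0,0,-0.2],"delta_rot": [0,0,0],"hand": 0},
  {"slide": [0,0,-0.1],"delta_rot": [0,0,0],"hand": 0},
])

```text
time_s: 14.08
eef_pos: [0.5406, -0.086, 0.2386]
eef_rot: [0.0, 0.744, 0.668, 0.0]
wrist_force: [0.1, -0.8, -1.7]
opening: 0.126
```

```bash
python3 look.py k wrist side; python3 - <<'E'
import pickle,cv2
f=pickle.load(open("side_k.pkl","rb"))["frame"][:,:,::-1]
cv2.imwrite("pics/side_k2.png",cv2.resize(f[90:240,190:350],None,fx=4,fy=4,interpolation=cv2.INTER_CUBIC))
E
```

```text
14.07 [ 0.5406 -0.086   0.2386] yaw 83.83 z [ 5.e-04 -2.e-04 -1.e+00] F [ 0.11 -0.77 -1.74] open 0.126 q [-0.37  0.09  1.64  0.    1.41 -0.27]
```

View pics/wrist_k.png

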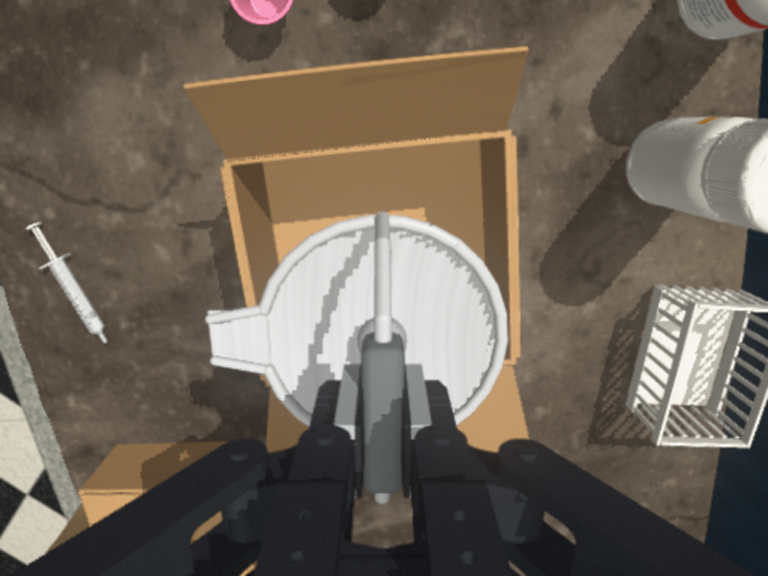

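View pics/side_k2.png

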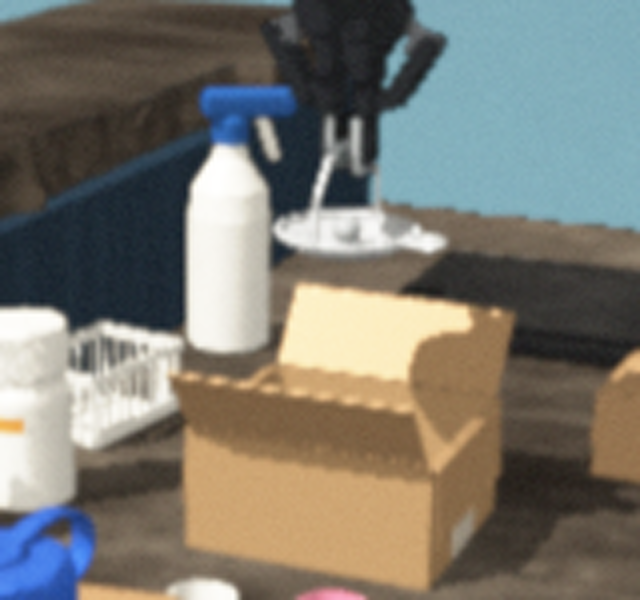

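The dish is clear of the carton and level, and the ball is in the middle (side view (348,228)). Now the quarter turn, clockwise by 89°.

Call:
drive_tool([
  {"slide": [0,0,0],"delta_rot": [0,0,0.005],"hand": 0},
  {"slide": [0,0,0],"delta_rot": [0,0,0.01],"hand": 0},
  {"slide": [0,0,0],"delta_rot": [0,0,0.015],"hand": 0},
  {"slide": [0,0,0],"delta_rot": [0,0,0.02],"hand": 0},
  {"slide": [0,0,0],"delta_rot": [0,0,0.02],"hand": 0},
])

```text
time_s: 14.8
eef_pos: [0.5403, -0.0859, 0.2375]
eef_rot: [-0.0, 0.814, 0.581, -0.0]
wrist_force: [0.9, -0.5, -2.1]
opening: 0.121
```

Call:
drive_tool([
  {"slide": [0,0,0],"delta_rot": [0,0,0.02],"hand": 0},
  {"slide": [0,0,0],"delta_rot": [0,0,0.02],"hand": 0},
  {"slide": [0,0,0],"delta_rot": [0,0,0.02],"hand": 0},
  {"slide": [0,0,0],"delta_rot": [0,0,0.02],"hand": 0},
  {"slide": [0,0,0],"delta_rot": [0,0,0.02],"hand": 0},
])

```text
time_s: 15.42
eef_pos: [0.5403, -0.0859, 0.2374]
eef_rot: [-0.0, 0.895, 0.446, -0.0]
wrist_force: [-0.0, -0.0, -2.3]
opening: 0.128
```

```bash
python3 look.py l wrist
```

```text
15.43 [ 0.5403 -0.0859  0.2374] yaw 53.04 z [-7.e-04  3.e-04 -1.e+00] F [-0.04 -0.   -2.28] open 0.128 q [-0.37  0.09  1.64  0.    1.4   0.27]
```

View pics/wrist_l.png

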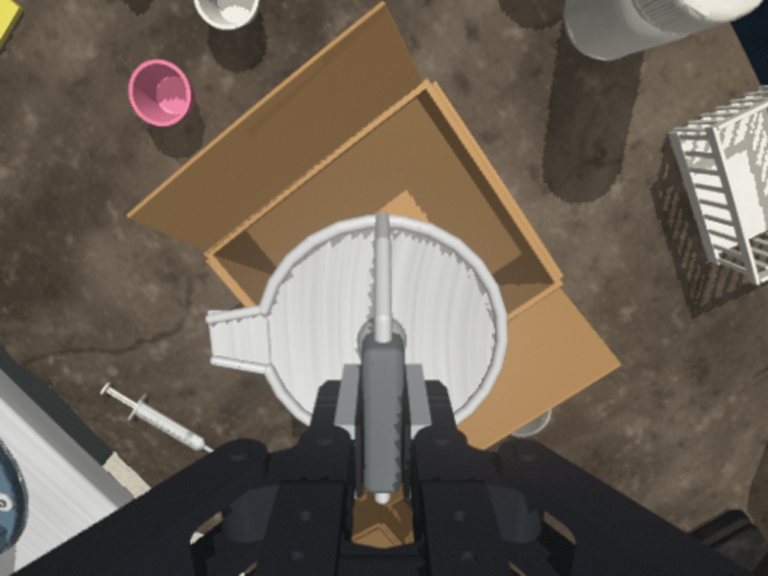

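The ball hasn't moved in the dish ((382,330)) and the turn is going as planned. I continue.

Call:
drive_tool([
  {"slide": [0,0,0],"delta_rot": [0,0,0.02],"hand": 0},
  {"slide": [0,0,0],"delta_rot": [0,0,0.02],"hand": 0},
  {"slide": [0,0,0],"delta_rot": [0,0,0.02],"hand": 0},
  {"slide": [0,0,0],"delta_rot": [0,0,0.02],"hand": 0},
  {"slide": [0,0,0],"delta_rot": [0,0,0.02],"hand": 0},
])

```text
time_s: 16.1
eef_pos: [0.5403, -0.0859, 0.2375]
eef_rot: [-0.0, 0.953, 0.302, -0.0]
wrist_force: [-0.2, 0.9, -2.0]
opening: 0.128
```

Call:
drive_tool([
  {"slide": [0,0,0],"delta_rot": [0,0,0.02],"hand": 0},
  {"slide": [0,0,0],"delta_rot": [0,0,0.02],"hand": 0},
  {"slide": [0,0,0],"delta_rot": [0,0,0.02],"hand": 0},
  {"slide": [0,0,0],"delta_rot": [0,0,0.02],"hand": 0},
  {"slide": [0,0,0],"delta_rot": [0,0,0.02],"hand": 0},
])

```text
time_s: 16.73
eef_pos: [0.5403, -0.0859, 0.2376]
eef_rot: [-0.0, 0.989, 0.149, -0.0]
wrist_force: [0.8, -0.5, -2.0]
opening: 0.124
```

Call:
drive_tool([
  {"slide": [0,0,0],"delta_rot": [0,0,0.02],"hand": 0},
  {"slide": [0,0,0],"delta_rot": [0,0,0.02],"hand": 0},
  {"slide": [0,0,0],"delta_rot": [0,0,0.02],"hand": 0},
  {"slide": [0,0,0],"delta_rot": [0,0,0.02],"hand": 0},
  {"slide": [0,0,0],"delta_rot": [0,0,0.02],"hand": 0},
])

```text
time_s: 17.35
eef_pos: [0.5403, -0.0859, 0.2375]
eef_rot: [-0.0, 1.0, -0.008, -0.0]
wrist_force: [0.3, 0.8, -0.9]
opening: 0.124
```

Call:
drive_tool([
  {"slide": [0,0,0],"delta_rot": [0,0,0.012],"hand": 0},
  {"slide": [0,0,0],"delta_rot": [0,0,0.008],"hand": 0},
  {"slide": [0,0,0],"delta_rot": [0,0,0.004],"hand": 0},
  {"slide": [0,0,0],"delta_rot": [0,0,0],"hand": 0},
  {"slide": [0,0,0],"delta_rot": [0,0,0],"hand": 0},
])

```text
time_s: 17.98
eef_pos: [0.5405, -0.0859, 0.2378]
eef_rot: [-0.0, 0.999, -0.044, -0.0]
wrist_force: [-0.2, 0.3, -1.7]
opening: 0.126
```

```bash
python3 look.py m wrist side top; python3 - <<'E'
import pickle,cv2
f=pickle.load(open("side_m.pkl","rb"))["frame"][:,:,::-1]
cv2.imwrite("pics/side_m2.png",cv2.resize(f[90:260,190:350],None,fx=3.5,fy=3.5,interpolation=cv2.INTER_CUBIC))
E
```

```text
17.98 [ 0.5405 -0.0859  0.2378] yaw -5.07 z [-1.e-04  1.e-04 -1.e+00] F [-0.2   0.28 -1.69] open 0.126 q [-0.37  0.09  1.64  0.    1.4   1.28]
```

View pics/wrist_m.png

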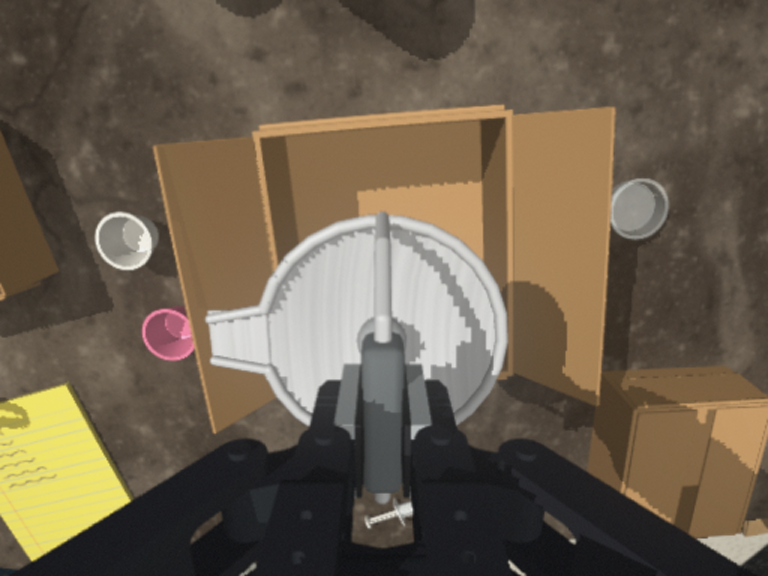

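View pics/side_m2.png

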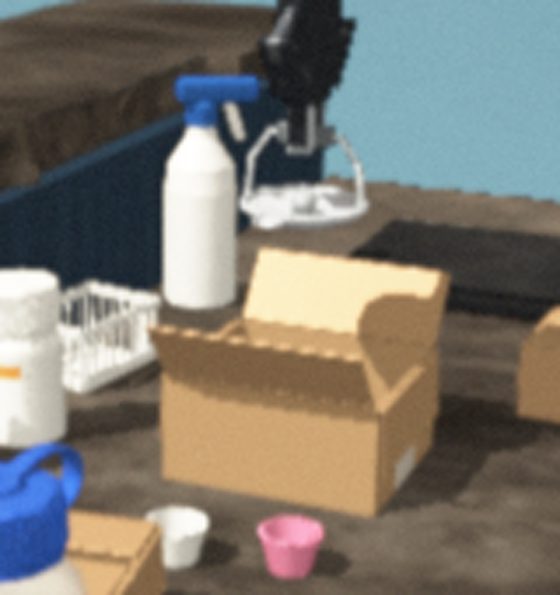

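View pics/top_m.png

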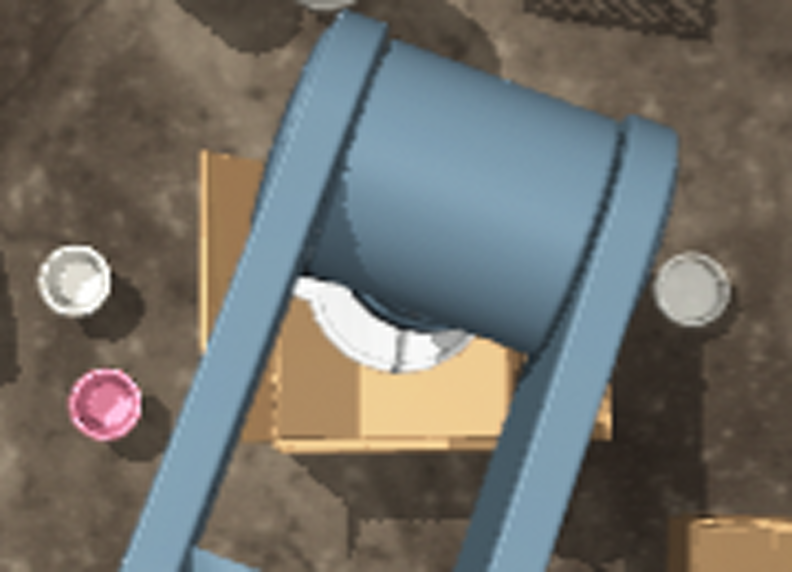

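The dish is turned and level, with the ball at (382,330) in the middle. The flaps, cup and clear dish are where they were. Last, a check of the lip bearing from pixels.

```bash
python3 - <<'E'
import pickle;from h import *
c=pickle.load(open("wrist_m.pkl","rb"));z=.2195
P=lambda u,v,z:onz(c,((u+.5)/1.5-.5,(v+.5)/1.5-.5),z)
lip=P(209,337,z); r1=P(264,340,z); r2=P(508,335,z); top=P(383,215,z)
cup=P(124,240,.03)
print(lip,r1,r2,top,cup)
dc=np.array([.5405,-.0859]);a=lambda v:np.degrees(np.arctan2(v[1],v[0]))
print("lip bearing",a(lip[:2]-dc),"to cup",a(cup[:2]-dc),a(np.array([.5587,.1145])-dc),"lip dist",np.linalg.norm(lip[:2]-dc),"from lip to cup",a(cup[:2]-lip[:2]))
# level from side view: ends of the dish rim in y-z vs x
from bench import ctrl
o=ctrl.get_obs();print(o["time_s"],np.abs(o["dq"]).max())
E
```

```text
[ 0.54776999 -0.01739425  0.2195    ] [ 0.54457796 -0.03940998  0.2195    ] [ 0.53801944 -0.136861    0.2195    ] [ 0.59017296 -0.0913386   0.2195    ] [0.5596487  0.11224884 0.03      ]
lip bearing 83.94231327006203 to cup 84.48019293366734 84.81072683593104 lip dist 0.06889041909572308 from lip to cup 84.76481891424238
18.125 0.0018189674348408006
```

```bash
python3 -c "
from bench import ctrl
print(ctrl.hand_in())"
```

```text
the job is handed in; nothing more can be done
None
```

I folded both flaps outward, lifted the dish by its grip block straight up clear of the carton, and turned it a quarter turn so its lip points at the white cup. I handed the job in at about 18 s with the arm still holding the dish there, level and still; the hand-in gives no verdict.

- **Flaps:** both stand at about 2.25 rad, short of the 2.6 stop.
- **Lip:** its bearing measured 83.9°, against 84.5–84.8° towards the cup.
- **Dish:** its underside is about 0.20 m up. The tool is vertical to within 0.1°, and the joints were at rest. I judged level from this and the pictures; I did not measure the dish's own tilt.
- **Ball:** it stayed in the dish's middle in every picture.
- **Other things:** forces read while pushing and gripping never passed about 6 N. The cup and clear dish stand where they were.
- **Disagreed with the description:** the fingertips sit about 36 mm (open) or 25–30 mm (nearly shut) behind the reported TCP, not at it. I gripped about 18 mm lower than the stated geometry suggests, and the grip held.

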